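# Move the varnished furniture feet to the carrying tray in reverse order

### The job

The four varnished furniture feet on the drying rack are dry: move them into the carrying tray in reverse order, one to a bay, so that the foot at the left end of the rack (as the robot sees it) ends in the rightmost bay, the next in the bay beside it, and so on to the foot at the right end, which ends in the leftmost bay. Stand every foot upright on its own base on the floor of its bay; do not drop or topple any, and leave the varnish tin where it stands.

Things in the scene. Friction and masses are not known exactly. Their poses are not given: they have to be found in the camera images.
- bun_foot: Squat round bun foot, the lowest of the four: 54 mm high, 56 mm in diameter with straight sides from 12 to 42 mm above its underside (grip it about 40 mm up); underside 44 mm across. Loose, dark varnished wood, about 120 g, standing on one of the four blocks of the drying rack. Origin at the centre of its underside, z up. 
- taper_foot: Slim round tapered foot: 88 mm high, underside 50 mm in diameter, tapering to a straight 32 mm diameter neck from 55 mm up to its flat top (grip it about 74 mm up). Loose, dark varnished wood, about 120 g, standing on one of the four blocks of the drying rack. Origin at the centre of its underside, z up. 
- square_foot: Square foot: 76 mm high, base plate 50 x 50 x 12 mm, above it a plain square post 42 x 42 mm up to the top, sides along its x and y axes (grip it about 56 mm up, across two sides); may stand turned by up to about 10 degrees on its block. Loose, dark varnished wood, about 120 g, standing on one of the four blocks of the drying rack. Origin at the centre of its underside, z up. 
- spool_foot: Spool-turned round foot with a thin waist: 92 mm high, base 48 mm in diameter, waist 24 mm, straight round head 42 mm in diameter from 62 mm up to the flat top (grip it about 77 mm up). Loose, dark varnished wood, about 120 g, standing on one of the four blocks of the drying rack. Origin at the centre of its underside, z up. 
- bun_block: Fixed cork-topped block, 66 x 66 mm, where the bun foot stands at the start. Origin at the centre of its underside; its top is 12 mm higher. Four such blocks, all alike, stand in a row 85 mm apart along their y axis (roughly to the robot's left, within 9 degrees) on the low grey board of the fixed drying rack (90 x 350 mm). Which foot is on which block varies.
- taper_block: Fixed cork-topped block, 66 x 66 mm, where the taper foot stands at the start. Origin at the centre of its underside; its top is 12 mm higher. Four such blocks, all alike, stand in a row 85 mm apart along their y axis (roughly to the robot's left, within 9 degrees) on the low grey board of the fixed drying rack (90 x 350 mm). Which foot is on which block varies.
- square_block: Fixed cork-topped block, 66 x 66 mm, where the square foot stands at the start. Origin at the centre of its underside; its top is 12 mm higher. Four such blocks, all alike, stand in a row 85 mm apart along their y axis (roughly to the robot's left, within 9 degrees) on the low grey board of the fixed drying rack (90 x 350 mm). Which foot is on which block varies.
- spool_block: Fixed cork-topped block, 66 x 66 mm, where the spool foot stands at the start. Origin at the centre of its underside; its top is 12 mm higher. Four such blocks, all alike, stand in a row 85 mm apart along their y axis (roughly to the robot's left, within 9 degrees) on the low grey board of the fixed drying rack (90 x 350 mm). Which foot is on which block varies.
- tray: Fixed plywood tray 100 x 352 mm, nearer than the rack or beyond it. Origin at its underside's centre; floor 10 mm higher. y axis along the row of bays, roughly to the robot's left (within 9 degrees). Four bays, 79 (y) x 88 mm (x) inside, centres at x = 0, y = +127.5 (leftmost), +42.5, -42.5, -127.5 mm (rightmost); walls and dividers 6 mm thick, 10 mm above the floor.
- tin: Bystander: open tin of varnish, 84 mm in diameter, 100 mm high, loose, to the robot's left of the work. Origin at the centre of its underside, z up.
There are look-alikes about, which are no part of the job. Leave any pink look-alike of the spool_foot alone. What is shaped like the bun_foot but yellow is not meant.

How it is judged:
By the outcome, as a careful person would: the job done as asked, in the order asked, and still so for the second after the job is handed in, with the robot touching nothing.
It also fails if it takes over 96 s, if anything falls off the work surface, if the arm or the gripper's body presses on something with over 40 N, if the wrist force passes 120 N, or if a joint passes its speed limit or range.

### The arm

A 6-joint arm with a two-finger parallel gripper is mounted at the origin on the work surface. World frame = base frame: x ahead of the robot, y to its left, z up, the work surface at z = 0. Lengths are in m, angles in rad, forces in N, time in s.
With the tool pointing down it reaches from about 0.15 to 0.775 m from the base axis. Payload 6.1 kg.
Tool frame: the origin (TCP) lies midway between the tips of the shut fingers; the grasp point (between the pads) lies 19 mm behind it (robot.pinch_z is the distance from the TCP to the grasp point, in m); z points along the fingers, y is the line along which they close (so a half turn about z gives the same grasp; the last joint's range is limited). The gripper opens to 85 mm and grips with 20 to 120 N. Pads are 22 mm wide; open, the fingers measure 114 mm over their backs; the gripper's body (76 mm by 85 mm) begins 54 mm behind the grasp point. The pads swing forward as they close: fully open they stand 13 mm farther back than shut.
Start: joints at [-1.123, 0.126, -0.04, 1.405, 0, 1.571], TCP at [0.227, -0.473, 0.231] pointing down, gripper open.
Joint ranges: [-2.72, 2.72], [-0.95, 1.95], [-1.27, 1.35], [-1.78, 2.02], [-1.46, 1.47], [-3.14, 3.14]. Speed limits (rad/s): [2.39, 2.39, 3.01, 3.14, 3.14, 3.14].

### API

Orientations are given as a rotation vector (axis times angle).
In Python, from rig import robot gives the robot as it stands.
- The arm moves only by the shell command python3 -m handwheel 'ROWS' [FORCE]. ROWS is JSON, a list of rows, each a list of 5 numbers: the opening, from 0 (shut) to 1 (fully open), then the shift along the tool's x, y, z as a fraction of full scale, then the turn about the tool's z as a fraction of full scale. In form: [[claw, x, y, z, yaw], ...]. A call has 1 to 12 rows; each row shifts and turns the commanded pose from where the row before left it, along the tool's axes as they then stand; what a row does not reach is not made up. Full scale, the value 1, is 250 mm for a shift and 180 degrees for a turn. A row lasts 1/10 s, in which the tool goes at most 50 mm and 8.59 degrees, less where a joint would pass 70% of its speed; a pose out of reach is approached as far as the arm can. A call with a number of a shift or a turn outside -1 to 1 is refused whole. A call with a gripper value outside its range is refused whole. The fingers move at their own pace and stop on an object; FORCE is the grip in N (left out, the last holds). Time passes only in rows, so rows that do not move let the fingers close. It gives the time, the measured TCP pose, the force, the opening and the grip force at its end, in the units of the state.
- robot.sense(): the state, without advancing time (a new reading comes with each control period).
- robot.read_camera(name): name is "scene" or "top" or "wrist"; returns (picture, depth): 480x640x3 uint8, red, green, blue; 480x640 float32, m along the optical axis (not along the pixel's ray), 0 where there is no reading.
- robot.camera_info(name): a dict with "fx", "fy", "cx", "cy" (pixels), "rvec" (rotation vector, rad) and "tvec" (3), from world to camera coordinates, as OpenCV has them. Camera axes: x right, y down, z forward; pixel columns grow to the right and rows downward; lengths in m; the calibration is good to about 2 mm. A picture is of the moment at which its call begins: read the wrist's pose just before it. camera_info takes no time and is no camera call; for the wrist camera it gives the pose at the moment of the call.
- robot.job_done(): hands the job in; it is judged then, once.
Trained networks look in the newest picture that a camera, given by its name, has taken for a name from the list of things; names that differ only in an ending like _2 or _b are one class to them, and where a whole thing is asked for, a point or a joint stands for the part that bears it (a point fixed in the world has none). Each returns a list of dicts, best first, with "confidence" (0 to 1); they miss things now and then, are a little off and sometimes report something else, mostly with a low value. They report only what shows in the picture. A call takes as long as a camera call. They do not tell look-alikes from the thing itself.
- robot.look_for(camera, target): "bbox" ([left, top, right, bottom] in pixels, round what is visible of it).
- robot.regions_of(camera, target): "region" (480x640 bool, what is visible of it) and "bbox" ([left, top, right, bottom] in pixels, round what is visible of it).
- robot.pinpoint(camera, target): "point" ([column, row] in pixels: a listed point, or the origin of a listed thing).
The state is a dict: "time_s": time; "qpos": joint angles; "qvel": joint speeds; "joint_torque": joint torques, N m; "position": TCP position; "ee_rot": TCP orientation; "force": force on the tool from outside, world axes, zero at the start; "ft_torque": the same for the moment, N m; "finger_gap": opening from 0.0 (shut) to 1.0 (fully open); "gripper_force": force on a finger pad.
Only numpy, scipy, OpenCV 4.12 (cv2) and the standard library are available. Lean on these libraries where they do the work, as an engineer would, in place of code of your own. Each camera call takes 0.05 s, during which the arm holds its last target. There are 200 camera calls.

## Working session

There is one attempt and no reset: what is moved stays moved. The work goes in short steps, Python scripts to look and compute and a shell command to move; the robot and the scene stay as the last step left them, time stands still between calls to the robot, and variables do not carry over. Pictures are saved under pics/ and viewed, at most 14 in all, crops included, and the job is handed in when it is done.

```bash
ls; mkdir -p pics; cat > h.py <<'E'
import numpy as np, cv2
from rig import robot
def cam(n):
    i=robot.camera_info(n); R=cv2.Rodrigues(np.array(i["rvec"],float))[0]; return i,R,np.array(i["tvec"],float)
def cloud(n,d,i=None):
    i,R,t=i or cam(n); v,u=np.mgrid[:480,:640]
    P=np.stack([(u-i["cx"])/i["fx"]*d,(v-i["cy"])/i["fy"]*d,d],-1)
    W=(P-t)@R; W[d==0]=np.nan; return W
def proj(n,X,i=None):
    i,R,t=i or cam(n); p=np.atleast_2d(X)@R.T+t
    return np.stack([p[:,0]/p[:,2]*i["fx"]+i["cx"],p[:,1]/p[:,2]*i["fy"]+i["cy"]],-1)
E
python3 - <<'E'
from h import *
np.set_printoptions(precision=4,suppress=True)
for n in("top","scene"):
    p,d=robot.read_camera(n); cv2.imwrite(f"pics/{n}1.png",p[...,::-1]); np.savez(f"{n}1.npz",p=p,d=d)
    i,R,t=cam(n); print(n,-R.T@t, R[2])
    W=cloud(n,d)
    for k in("bun_foot","taper_foot","square_foot","spool_foot","tray","tin"):
        for r in robot.regions_of(n,k)[:3]:
            w=W[r["region"]]; w=w[~np.isnan(w[:,0])]
            zt=np.percentile(w[:,2],97); tp=w[w[:,2]>zt-.006]
            print(k,round(r["confidence"],2),np.round(r["bbox"]),"top",zt,(tp.min(0)+tp.max(0))/2,np.ptp(tp,axis=0),p[r["region"]].mean(0).round())
print(robot.sense(),robot.pinch_z)
E
```

```text
pics
top [0.4695 0.0885 0.9841] [ 0.1383 -0.0022 -0.9904]
bun_foot 0.84 [351. 139. 382. 167.] top 0.057247440475123895 [ 0.769  -0.01    0.0552] [0.0467 0.0476 0.008 ] [150. 138.  62.]
bun_foot 0.62 [345. 191. 375. 220.] top 0.0808417904331979 [0.6552 0.0077 0.0787] [0.0462 0.0471 0.0077] [73. 49. 36.]
taper_foot 0.81 [304. 189. 328. 222.] top 0.11454673651790354 [0.6548 0.0935 0.1124] [0.0309 0.0303 0.0075] [61. 41. 31.]
square_foot 0.73 [385. 186. 412. 218.] top 0.10262279858258902 [ 0.6618 -0.0699  0.1006] [0.0424 0.0423 0.0078] [68. 44. 34.]
square_foot 0.48 [121. 300. 181. 350.] top 0.10050189283684915 [0.4349 0.4103 0.0994] [0.0806 0.083  0.0096] [140. 110.  74.]
spool_foot 0.91 [256. 197. 284. 228.] top 0.11891022020864152 [0.6491 0.1836 0.1167] [0.0417 0.0413 0.0074] [82. 56. 43.]
spool_foot 0.71 [198. 204. 231. 231.] top 0.09436350340821169 [0.649  0.2985 0.0926] [0.0395 0.0422 0.0084] [141.  91. 103.]
spool_foot 0.58 [244. 258. 272. 279.] top 0.09449288216070535 [0.5397 0.2055 0.0924] [0.0401 0.0397 0.0078] [158. 109. 123.]
tray 0.81 [295. 284. 472. 340.] top 0.021736753442
[... 1276 characters left out ...]
op 0.02280132253713145 [ 0.4511 -0.041   0.0215] [0.1059 0.3523 0.0094] [214. 182. 132.]
tin 0.82 [346. 118. 385. 173.] top 0.10201715642317846 [0.4374 0.4104 0.1007] [0.0864 0.0864 0.0092] [163. 146. 115.]
{'time_s': 0.7, 'qpos': array([-1.123 ,  0.1258, -0.0396,  1.4054, -0.    ,  1.5708]), 'qvel': array([-0.0017, -0.0018,  0.0002, -0.0004,  0.0009, -0.0004]), 'joint_torque': array([  0.0008, -43.5559,  35.3022,   0.001 ,  -0.0002,  -0.    ]), 'position': array([ 0.2273, -0.4732,  0.2313]), 'ee_rot': array([ 3.0631,  0.6976, -0.    ]), 'force': array([-0.0137, -0.5702,  0.5975]), 'ft_torque': array([-0.0163, -0.0235, -0.0204]), 'gripper_force': 0.0, 'finger_gap': 0.9993295643406006} 0.0187
```

```bash
python3 - <<'E'
from h import *
np.set_printoptions(precision=4,suppress=True)
for n in("top","scene"):
    f=np.load(n+"1.npz"); p,d=f["p"],f["d"]; W=cloud(n,d)
    x,y,z=np.moveaxis(W,-1,0)
    def rect(m,name):
        q=W[m]; q=q[:,:2].astype(np.float32); r=cv2.minAreaRect(q*1000); print(n,name,len(q),np.round(r,1) if 0 else r,"z",np.median(z[m]))
    t=(x>.36)&(x<.54)&(y>-.25)&(y<.16)
    rect(t&(z>.015)&(z<.03),"tray walls")
    fl=t&(z>.005)&(z<.014)&(abs(x-.45)<.03); print("floor z",np.median(z[fl]))
    # blocks/feet
    for k,cx,cy,zt in(("spool",.65,.183,.119),("taper",.656,.093,.1145),("bun",.657,.008,.081),("square",.663,-.07,.1025)):
        b=(abs(x-cx)<.05)&(abs(y-cy)<.042)
        m=b&(z>zt-.006)&(z<zt+.006); q=(W[m][:,:2]*1000).astype(np.float32)
        c,r=cv2.minEnclosingCircle(q); print(n,k,"circle",np.round(c,1),round(r,1),"mean",q.mean(0),"rect",cv2.minAreaRect(q),"zt",np.median(z[m]))
        bl=b&(z>.021)&(z<.033); print("   block z",np.median(z[bl]), np.round(np.percentile(z[b],[5,20,40]),4))
    for lo,hi in((.004,.02),): print("z hist rack",np.histogram(z[(abs(x-.655)<.06)&(y>-.13)&(y<.25)],bins=np.arange(-.01,.13,.004)))
a,b=cv2.imread("pics/top1.png"),cv2.imread("pics/scene1.png")
cv2.imwrite("pics/both.png",np.vstack([cv2.resize(a[120:370,100:500],(800,500))[:300],cv2.resize(b[90:340,130:463],(800,600))[:300]]) if 0 else np.hstack([a[110:370,100:500],b[110:370,120:520]]))
E
```

```text
top tray walls 1812 ((449.7315368652344, -40.90678405761719), (351.6716003417969, 100.16325378417969), 89.72154998779297) z 0.01989886286353995
floor z 0.010240340947218029
top spool circle [649.  183.5] 20.9 mean [649.0004 183.6152] rect ((648.8231811523438, 183.52593994140625), (40.74801254272461, 40.08843231201172), 43.4908332824707) zt 0.1163915494269665
   block z 0.024418508322531594 [0.0011 0.0116 0.0151]
top taper circle [654.8  93.4] 15.9 mean [654.4564  93.4586] rect ((654.3571166992188, 93.4388427734375), (30.576200485229492, 29.727468490600586), 42.43414306640625) zt 0.11232639433656913
   block z 0.02403677583923426 [0.0009 0.0113 0.0143]
top bun circle [654.8   7.4] 24.1 mean [654.6365   7.4456] rect ((655.137939453125, 7.730625152587891), (47.075599670410156, 46.14139175415039), 89.13594818115234) zt 0.0782454236550574
   block z 0.02422934361879358 [0.0007 0.0116 0.0142]
top square circle [662.1 -69.3] 27.9 mean [662.0582 -69.9626] rect ((661.857666015625, -70.12987518310547), (40.89630126953125, 41.89397048950195), 87.0838394165039) zt 0.1000670454806988
   block z 0
[... 1636 characters left out ...]
1.573429107666016, 43.929847717285156), 87.89871978759766) zt 0.10128320350574946
   block z 0.025604138586831443 [0.0064 0.0144 0.0262]
z hist rack (array([   0,    4,  972,  766,  197, 1033,  763,  291,  817,  559,  148,
        245,  229,  212,  196,  154,  174,  145,  165,  183,  193,  217,
        372,  101,  105,  117,  133,  340,  209,   59,  141,  183,  104,
          0]), array([-0.01 , -0.006, -0.002,  0.002,  0.006,  0.01 ,  0.014,  0.018,
        0.022,  0.026,  0.03 ,  0.034,  0.038,  0.042,  0.046,  0.05 ,
        0.054,  0.058,  0.062,  0.066,  0.07 ,  0.074,  0.078,  0.082,
        0.086,  0.09 ,  0.094,  0.098,  0.102,  0.106,  0.11 ,  0.114,
        0.118,  0.122,  0.126]))
```

View pics/both.png

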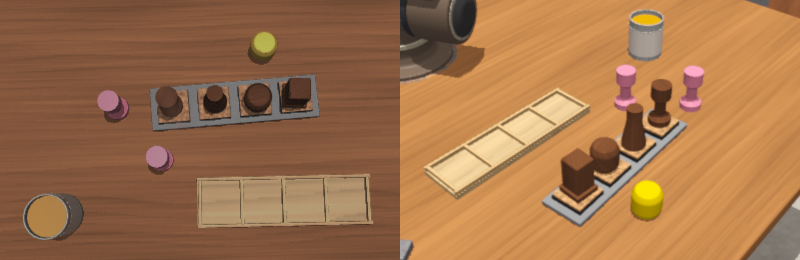

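```bash
python3 -m handwheel '[[1,0,0,0,-0.0447],[1,0,0,0,-0.0447],[1,0,0,0,-0.0447],[1,0,0,0,-0.0447],[1,0,0,0,-0.0447],[1,0,0,0,-0.0447],[1,0,0,0,-0.0447],[1,0,0,0,-0.0445],[1,0.12,0.08,0,0],[1,0.16,0.1,0,0],[1,0.16,0.1,0,0],[1,0.16,0.1,0,0]]' 40
```

```text
time_s: 1.9
position: [0.3229, -0.3219, 0.2314]
ee_rot: [2.223, 2.22, 0.0]
force: [0.5, -0.5, -0.1]
finger_gap: 0.999
gripper_force: 0.0
```

```bash
python3 -m handwheel '[[1,0.16,0.1,0,0],[1,0.16,0.1,0,0],[1,0.16,0.1,0,0],[1,0.16,0.1,0,0],[1,0.16,0.1,0,0],[1,0.16,0.1,0,0],[1,0.16,0.1,0,0],[1,0.16,0.1,0,0],[1,0.16,0.1,0,0],[1,0.16,0.1,0,0],[1,0,0,0,0],[1,0,0,0,0]]'
```

```text
time_s: 3.1
position: [0.5725, 0.0777, 0.2306]
ee_rot: [-2.219, -2.223, 0.002]
force: [0.3, -0.5, -0.8]
finger_gap: 1.0
gripper_force: 0.0
```

```bash
cat > w.py <<'E'
from h import *
np.set_printoptions(precision=4,suppress=True)
import sys
i=cam("wrist"); p,d=robot.read_camera("wrist"); W=cloud("wrist",d,i); cv2.imwrite(f"pics/{sys.argv[1]}.png",p[...,::-1])
x,y,z=np.moveaxis(W,-1,0); print("cam",-i[1].T@i[2])
for a in sys.argv[2:]:
    cx,cy,zt=map(float,a.split(",")); m=(np.hypot(x-cx,y-cy)<.04)&(abs(z-zt)<.004)
    q=(W[m][:,:2]*1000).astype(np.float32)
    if len(q)<20: print(a,"few"); continue
    print(a,len(q),"circle",cv2.minEnclosingCircle(q),"rect",cv2.minAreaRect(q),"z",np.median(z[m]))
E
python3 w.py w1 .65,.183,.1165 .656,.093,.1125 .656,.007,.0785 .663,-.07,.1005
```

```text
cam [0.5728 0.1534 0.3728]
.65,.183,.1165 3512 circle ((650.0657348632812, 183.75006103515625), 21.057340621948242) rect ((650.0120239257812, 183.7230224609375), (41.106327056884766, 41.36285400390625), 85.13407135009766) z 0.11570732699588426
.656,.093,.1125 1465 circle ((655.3599243164062, 93.73274230957031), 15.981618881225586) rect ((655.4238891601562, 93.77177429199219), (31.363561630249023, 31.378454208374023), 84.42596435546875) z 0.1116593942502936
.656,.007,.0785 1871 circle ((655.5153198242188, 8.282585144042969), 24.015026092529297) rect ((655.8810424804688, 7.761146545410156), (46.23847961425781, 46.434059143066406), 14.055038452148438) z 0.07745325065467415
.663,-.07,.1005 1699 circle ((661.9979248046875, -70.04914855957031), 27.805789947509766) rect ((662.3478393554688, -69.7901611328125), (43.04278564453125, 41.63766860961914), 86.33524322509766) z 0.09949563285881641
```

View pics/w1.png

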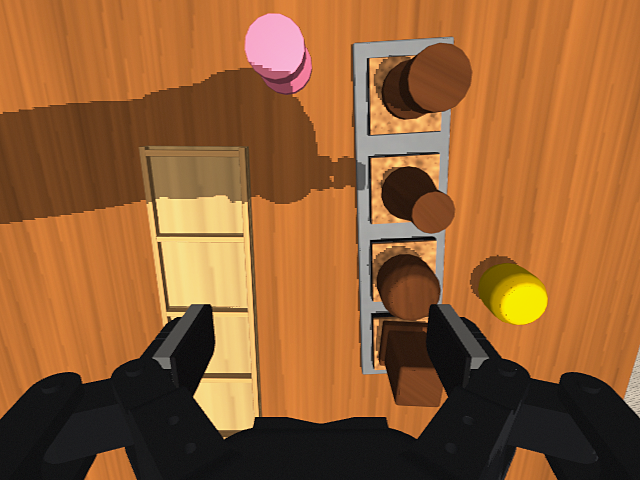

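```bash
python3 -m handwheel '[[1,0.141,0.103,0,0],[1,0.141,0.103,0,0],[1,0.141,0.104,0,0],[1,0,0,0,0],[1,0,0,0.12,0],[1,0,0,0.12,0],[1,0,0,0.12,0],[1,0,0,0.12,0],[1,0,0,0.08,0],[1,0,0,0.05,0],[1,0,0,0,0],[1,0,0,0,0]]'
```

```text
time_s: 4.35
position: [0.6503, 0.1817, 0.0801]
ee_rot: [2.222, 2.22, 0.002]
force: [0.5, 0.3, 0.9]
finger_gap: 1.003
gripper_force: 0.0
```

```bash
python3 -m handwheel '[[1,0.007,0,0.004,0],[0.3,0,0,0,0],[0.3,0,0,0,0],[0.3,0,0,0,0],[0.3,0,0,0,0],[0.3,0,0,0,0],[0.3,0,0,0,0],[0.3,0,0,0,0]]' 40
```

```text
time_s: 5.15
position: [0.6501, 0.1844, 0.0783]
ee_rot: [2.221, 2.221, 0.001]
force: [-0.6, 0.7, 6.1]
finger_gap: 0.48
gripper_force: 40.8
```

```bash
python3 -m handwheel '[[0.3,0,0,-0.1,0],[0.3,0,0,-0.2,0],[0.3,0,0,-0.2,0],[0.3,-0.157,-0.089,0,0],[0.3,-0.157,-0.089,0,0],[0.3,-0.157,-0.089,0,0],[0.3,-0.157,-0.089,0,0],[0.3,-0.157,-0.089,0,0],[0.3,-0.157,-0.089,0,0],[0.3,-0.157,-0.089,0,0],[0.3,-0.157,-0.089,0,0],[0.3,-0.156,-0.088,0,0]]'
```

```text
time_s: 6.35
position: [0.4484, -0.1701, 0.2022]
ee_rot: [-2.221, -2.221, 0.001]
force: [1.0, 0.6, -1.6]
finger_gap: 0.475
gripper_force: 41.1
```

```bash
python3 -m handwheel '[[0.3,0,0,0,0],[0.3,0,0,0,0],[0.3,0,0,0,0]]'; python3 - <<'E'
from h import *
p,d=robot.read_camera("scene"); p2,_=robot.read_camera("wrist"); cv2.imwrite("pics/s2.png",np.hstack([p,p2])[:,:,::-1][::1,::1][:, :1280:2][::2])
W=cloud("scene",d)
E
```

```text
time_s: 6.65
position: [0.4501, -0.1683, 0.2024]
ee_rot: [-2.221, -2.221, -0.0]
force: [0.3, -0.3, -1.4]
finger_gap: 0.483
gripper_force: 41.2
```

View pics/s2.png

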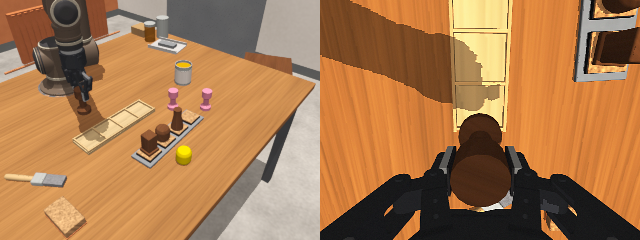

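```bash
python3 -m handwheel '[[0.3,0,0,0.15,0],[0.3,0,0,0.15,0],[0.3,0,0,0.12,0],[0.3,0,0,0.08,0],[0.3,0,0,0.03,0],[0.3,0,0,0.008,0],[0.3,0,0,0.004,0],[0.3,0,0,0.004,0],[0.3,0,0,0,0]]'
```

```text
time_s: 7.65
position: [0.4505, -0.1689, 0.0672]
ee_rot: [2.22, 2.22, 0.001]
force: [0.3, 1.0, -1.8]
finger_gap: 0.48
gripper_force: 41.2
```

```bash
python3 -m handwheel '[[0.3,0,0,0.004,0],[0.3,0,0,0.004,0],[0.3,0,0,0.004,0],[0.3,0,0,0,0]]'
```

```text
time_s: 8.05
position: [0.4501, -0.169, 0.0642]
ee_rot: [2.221, 2.22, 0.001]
force: [-2.8, 1.7, 5.4]
finger_gap: 0.478
gripper_force: 41.9
```

```bash
python3 -m handwheel '[[0.6,0,0,0,0],[0.8,0,0,0,0],[1,0,0,0,0],[1,0,0,0,0],[1,0,0,-0.06,0],[1,0,0,-0.15,0],[1,0,0,-0.2,0],[1,0,0,-0.2,0],[1,0.15,0.117,0,0],[1,0.15,0.117,0,0],[1,0.15,0.117,0,0],[1,0.15,0.117,0,0]]'
```

```text
time_s: 9.25
position: [0.5679, -0.0173, 0.216]
ee_rot: [2.222, 2.22, 0.001]
force: [0.8, -0.1, -0.1]
finger_gap: 1.0
gripper_force: 0.0
```

```bash
python3 -m handwheel '[[1,0.15,0.117,0,0],[1,0.15,0.117,0,0],[1,0.15,0.117,0,0],[1,0,0,0,0],[1,0,0,0,0]]'; python3 w.py w2 .6555,.0935,.1125; python3 - <<'E'
from h import *
p,d=robot.read_camera("scene"); cv2.imwrite("pics/s3.png",p[130:370,100:420,::-1])
E
```

```text
time_s: 9.75
position: [0.6548, 0.0947, 0.2144]
ee_rot: [-2.219, -2.223, 0.003]
force: [0.9, -1.0, -1.0]
finger_gap: 1.001
gripper_force: 0.0
cam [0.6552 0.1704 0.3566]
.6555,.0935,.1125 1543 circle ((655.4913940429688, 93.80487060546875), 16.0762996673584) rect ((655.385498046875, 93.91442108154297), (31.09112548828125, 31.342182159423828), 0.879405677318573) z 0.1116491071185339
```

View pics/s3.png

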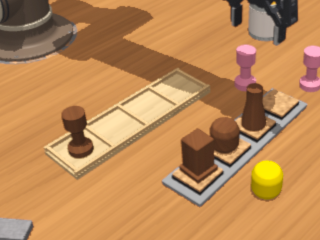

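```bash
python3 -m handwheel '[[1,-0.004,0.003,0.12,0],[1,0,0,0.12,0],[1,0,0,0.12,0],[1,0,0,0.12,0],[1,0,0,0.05,0],[1,0,0,0.028,0],[1,0,0,0,0],[1,0,0,0,0]]'
```

```text
time_s: 10.65
position: [0.6562, 0.0925, 0.0781]
ee_rot: [2.221, 2.22, 0.003]
force: [-0.4, 0.6, -1.0]
finger_gap: 1.001
gripper_force: 0.0
```

```bash
python3 -m handwheel '[[0.2,0,0,0,0],[0.2,0,0,0,0],[0.2,0,0,0,0],[0.2,0,0,0,0],[0.2,0,0,0,0],[0.2,0,0,0,0],[0.2,0,0,0,0],[0.2,0,0,0,0]]' 40
```

```text
time_s: 11.45
position: [0.6555, 0.0928, 0.0768]
ee_rot: [2.222, 2.221, 0.001]
force: [-2.4, -0.2, 5.3]
finger_gap: 0.36
gripper_force: 39.9
```

```bash
python3 -m handwheel '[[0.2,0,0,-0.1,0],[0.2,0,0,-0.2,0],[0.2,0,0,-0.2,0],[0.2,-0.1175,-0.137,0,0],[0.2,-0.1175,-0.137,0,0],[0.2,-0.1175,-0.137,0,0],[0.2,-0.1175,-0.137,0,0],[0.2,-0.1175,-0.137,0,0],[0.2,-0.1175,-0.137,0,0],[0.2,0,0,0,0],[0.2,0,0,0,0],[0.2,0,0,0,0]]'
```

```text
time_s: 12.65
position: [0.4505, -0.0833, 0.2011]
ee_rot: [2.221, 2.221, 0.0]
force: [0.2, 0.2, -1.5]
finger_gap: 0.354
gripper_force: 40.5
```

```bash
python3 -m handwheel '[[0.2,0,0,0.15,0],[0.2,0,0,0.15,0],[0.2,0,0,0.12,0],[0.2,0,0,0.08,0],[0.2,0,0,0.03,0],[0.2,0,0,0.008,0],[0.2,0,0,0.004,0],[0.2,0,0,0,0],[0.2,0,0,0,0]]'
```

```text
time_s: 13.55
position: [0.4507, -0.0836, 0.0668]
ee_rot: [2.221, 2.22, 0.002]
force: [0.4, 0.2, -0.4]
finger_gap: 0.36
gripper_force: 40.6
```

```bash
python3 -m handwheel '[[0.2,0,0,0.004,0],[0.2,0,0,0.004,0],[0.2,0,0,0.004,0],[0.2,0,0,0.004,0],[0.2,0,0,0,0],[0.2,0,0,0,0]]'
```

```text
time_s: 14.15
position: [0.4499, -0.0836, 0.0627]
ee_rot: [2.221, 2.221, 0.0]
force: [-3.1, 0.0, 6.8]
finger_gap: 0.354
gripper_force: 41.5
```

```bash
python3 -m handwheel '[[0.6,0,0,0,0],[0.8,0,0,0,0],[1,0,0,0,0],[1,0,0,0,0],[1,0,0,-0.06,0],[1,0,0,-0.15,0],[1,0,0,-0.2,0],[1,0,0,-0.2,0],[1,0.073,0.165,0,0],[1,0.073,0.165,0,0],[1,0.073,0.165,0,0],[1,0.073,0.165,0,0]]'
```

```text
time_s: 15.35
position: [0.6165, -0.0097, 0.2143]
ee_rot: [2.221, 2.221, 0.0]
force: [-0.3, 0.3, 0.0]
finger_gap: 1.003
gripper_force: 0.0
```

```bash
python3 -m handwheel '[[1,0.073,0.165,0,0],[1,0,0,0,0],[1,0,0,0,0]]'; python3 w.py w3 .656,.007,.0785; python3 - <<'E'
from h import *
p,d=robot.read_camera("scene"); q=cv2.imread("pics/w3.png"); cv2.imwrite("pics/s4.png",np.hstack([p[130:370,100:420,::-1],q[::2,::2]]))
E
```

```text
time_s: 15.65
position: [0.6565, 0.0082, 0.2124]
ee_rot: [-2.219, -2.221, 0.003]
force: [-0.7, -1.0, 0.1]
finger_gap: 0.998
gripper_force: 0.0
cam [0.6571 0.0839 0.3547]
.656,.007,.0785 2594 circle ((656.3927001953125, 7.965548038482666), 23.86408042907715) rect ((656.0628051757812, 7.915416717529297), (46.33209228515625, 46.73131561279297), 44.4040412902832) z 0.07746638616435506
```

View pics/s4.png

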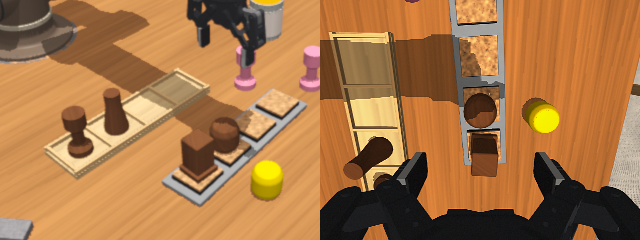

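```bash
python3 -m handwheel '[[1,0,0,0.12,0],[1,0,0,0.12,0],[1,0,0,0.12,0],[1,0,0,0.12,0],[1,0,0,0.12,0],[1,0,0,0.06,0],[1,0,0,0.03,0],[1,0,0,0.01,0],[1,0,0,0,0],[1,0,0,0,0]]'
```

```text
time_s: 16.75
position: [0.6568, 0.0075, 0.0409]
ee_rot: [2.221, 2.22, 0.003]
force: [0.6, 0.5, 1.0]
finger_gap: 1.0
gripper_force: 0.0
```

```bash
python3 -m handwheel '[[0.45,0,0,0,0],[0.45,0,0,0,0],[0.45,0,0,0,0],[0.45,0,0,0,0],[0.45,0,0,0,0],[0.45,0,0,0,0],[0.45,0,0,0,0],[0.45,0,0,0,0]]' 40
```

```text
time_s: 17.55
position: [0.6567, 0.0077, 0.0403]
ee_rot: [2.221, 2.221, 0.002]
force: [-1.1, 1.1, 6.3]
finger_gap: 0.635
gripper_force: 42.8
```

```bash
python3 -m handwheel '[[0.45,0,0,-0.06,0],[0.45,0,0,-0.2,0],[0.45,0,0,-0.24,0],[0.45,-0.005,-0.165,0,0],[0.45,-0.005,-0.165,0,0],[0.45,-0.005,-0.165,0,0],[0.45,-0.005,-0.165,0,0],[0.45,-0.005,-0.165,0,0],[0.45,0,0,0,0],[0.45,0,0,0,0],[0.45,0,0,0,0]]'
```

```text
time_s: 18.65
position: [0.4509, 0.0015, 0.1545]
ee_rot: [2.221, 2.221, 0.001]
force: [0.0, -0.7, -1.0]
finger_gap: 0.633
gripper_force: 43.0
```

```bash
python3 -m handwheel '[[0.45,0,0,0.15,0],[0.45,0,0,0.15,0],[0.45,0,0,0.1,0],[0.45,0,0,0.06,0],[0.45,0,0,0.025,0],[0.45,0,0,0.008,0],[0.45,0,0,0.004,0],[0.45,0,0,0,0],[0.45,0,0,0,0]]'
```

```text
time_s: 19.55
position: [0.4506, 0.0015, 0.0309]
ee_rot: [2.221, 2.22, 0.002]
force: [0.0, -0.8, -1.2]
finger_gap: 0.634
gripper_force: 43.0
```

```bash
python3 -m handwheel '[[0.45,0,0,0.004,0],[0.45,0,0,0.004,0],[0.45,0,0,0.004,0],[0.45,0,0,0.004,0],[0.45,0,0,0,0],[0.45,0,0,0,0]]'
```

```text
time_s: 20.15
position: [0.4499, 0.0015, 0.0262]
ee_rot: [2.222, 2.221, 0.0]
force: [-1.6, 0.3, 2.1]
finger_gap: 0.639
gripper_force: 43.4
```

```bash
python3 -m handwheel '[[0.8,0,0,0,0],[1,0,0,0,0],[1,0,0,0,0],[1,0,0,-0.06,0],[1,0,0,-0.15,0],[1,0,0,-0.2,0],[1,0,0,-0.2,0],[1,0,0,-0.14,0],[1,-0.057,0.17,0,0],[1,-0.057,0.17,0,0],[1,-0.057,0.17,0,0],[1,-0.057,0.17,0,0]]'
```

```text
time_s: 21.35
position: [0.6216, -0.0562, 0.2136]
ee_rot: [2.221, 2.221, 0.001]
force: [0.1, -0.4, -0.1]
finger_gap: 0.995
gripper_force: 0.0
```

```bash
python3 -m handwheel '[[1,-0.057,0.17,0,0],[1,0,0,0,0],[1,0,0,0,0]]'; python3 w.py w4 .6625,-.07,.1; python3 - <<'E'
from h import *
p,d=robot.read_camera("scene"); q=cv2.imread("pics/w4.png"); cv2.imwrite("pics/s5.png",np.hstack([p[130:370,100:420,::-1],q[200:440,160:480]]))
E
```

```text
time_s: 21.65
position: [0.6628, -0.0701, 0.2114]
ee_rot: [-2.221, -2.219, 0.003]
force: [0.0, 0.4, 0.7]
finger_gap: 1.002
gripper_force: 0.0
cam [0.6635 0.0055 0.3537]
.6625,-.07,.1 3116 circle ((663.1209716796875, -69.51519012451172), 27.84894371032715) rect ((663.0795288085938, -69.80950927734375), (42.13735580444336, 41.989112854003906), 86.9345703125) z 0.09952116454159389
```

View pics/s5.png

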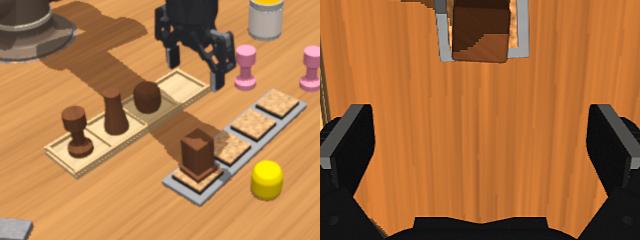

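```bash
python3 -m handwheel '[[1,0,0,0,0.017],[1,0,0,0.12,0],[1,0,0,0.12,0],[1,0,0,0.12,0],[1,0,0,0.12,0],[1,0,0,0.08,0],[1,0,0,0.04,0],[1,0,0,0.018,0],[1,0,0,0,0],[1,0,0,0,0]]'
```

```text
time_s: 22.75
position: [0.663, -0.0698, 0.0608]
ee_rot: [2.279, 2.16, 0.002]
force: [0.6, 0.3, 0.4]
finger_gap: 1.0
gripper_force: 0.0
```

```bash
python3 -m handwheel '[[0.3,0,0,0,0],[0.3,0,0,0,0],[0.3,0,0,0,0],[0.3,0,0,0,0],[0.3,0,0,0,0],[0.3,0,0,0,0],[0.3,0,0,0,0],[0.3,0,0,0,0]]' 40
```

```text
time_s: 23.55
position: [0.6628, -0.0699, 0.0596]
ee_rot: [2.28, 2.161, 0.001]
force: [0.5, 0.1, 5.3]
finger_gap: 0.487
gripper_force: 41.7
```

```bash
python3 -m handwheel '[[0.3,0,0,-0.1,0],[0.3,0,0,-0.2,0],[0.3,0,0,-0.2,-0.017],[0.3,0.1043,-0.1412,0,0],[0.3,0.1043,-0.1412,0,0],[0.3,0.1043,-0.1412,0,0],[0.3,0.1043,-0.1412,0,0],[0.3,0.1043,-0.1412,0,0],[0.3,0.1043,-0.1412,0,0],[0.3,0,0,0,0],[0.3,0,0,0,0],[0.3,0,0,0,0]]'
```

```text
time_s: 24.75
position: [0.4511, 0.0865, 0.1838]
ee_rot: [2.222, 2.221, -0.0]
force: [0.8, 0.5, -2.0]
finger_gap: 0.484
gripper_force: 41.5
```

```bash
python3 -m handwheel '[[0.3,0,0,0.15,0],[0.3,0,0,0.15,0],[0.3,0,0,0.12,0],[0.3,0,0,0.08,0],[0.3,0,0,0.025,0],[0.3,0,0,0.008,0],[0.3,0,0,0.004,0],[0.3,0,0,0,0],[0.3,0,0,0,0]]'
```

```text
time_s: 25.65
position: [0.4514, 0.0868, 0.0508]
ee_rot: [2.221, 2.22, 0.002]
force: [0.2, -0.5, -1.4]
finger_gap: 0.487
gripper_force: 41.5
```

```bash
python3 -m handwheel '[[0.3,0,0,0.004,0],[0.3,0,0,0.004,0],[0.3,0,0,0.004,0],[0.3,0,0,0.003,0],[0.3,0,0,0,0],[0.3,0,0,0,0]]'
```

```text
time_s: 26.25
position: [0.4506, 0.0867, 0.046]
ee_rot: [-2.222, -2.221, 0.0]
force: [0.1, 1.0, -1.7]
finger_gap: 0.488
gripper_force: 41.5
```

```bash
python3 -m handwheel '[[0.3,0,0,0.003,0],[0.3,0,0,0.002,0],[0.3,0,0,0,0],[0.3,0,0,0,0]]'
```

```text
time_s: 26.65
position: [0.4507, 0.0867, 0.0455]
ee_rot: [2.221, 2.221, 0.001]
force: [-2.7, -0.0, 5.4]
finger_gap: 0.488
gripper_force: 42.3
```

Contact; release, rise and back off.

```bash
python3 -m handwheel '[[0.6,0,0,0,0],[0.8,0,0,0,0],[1,0,0,0,0],[1,0,0,0,0],[1,0,0,-0.06,0],[1,0,0,-0.15,0],[1,0,0,-0.2,0],[1,0,0,-0.2,0],[1,0,0,-0.1,0],[1,0,-0.15,0,0],[1,0,-0.15,0,0],[1,0,0,0,0]]'; python3 - <<'E'
from h import *
P=[]
for n in("scene","top"):
    p,d=robot.read_camera(n); P.append(p); W=cloud(n,d); x,y,z=np.moveaxis(W,-1,0)
    for cx,cy,zt in((.45,-.1685,.1025),(.45,-.0835,.0985),(.45,.0015,.0645),(.451,.0865,.0865)):
        m=(np.hypot(x-cx,y-cy)<.04)&(abs(z-zt)<.005); print(n,m.sum(),W[m].mean(0).round(4) if m.any() else "")
cv2.imwrite("pics/s6.png",np.hstack([P[0][110:370,100:420],P[1][150:410,240:560]])[...,::-1])
E
```

```text
time_s: 27.85
position: [0.3724, 0.0864, 0.2228]
ee_rot: [-2.221, -2.222, 0.0]
force: [0.6, -0.1, 0.2]
finger_gap: 0.998
gripper_force: 0.0
scene 330 [ 0.4538 -0.1713  0.1031]
scene 179 [ 0.4535 -0.0848  0.0987]
scene 305 [ 0.4554 -0.0023  0.0648]
scene 278 [0.4554 0.0829 0.0869]
top 416 [ 0.4497 -0.1689  0.1023]
top 236 [ 0.4497 -0.0826  0.098 ]
top 486 [0.45   0.0016 0.0637]
top 379 [0.455  0.0863 0.0858]
```

View pics/s6.png

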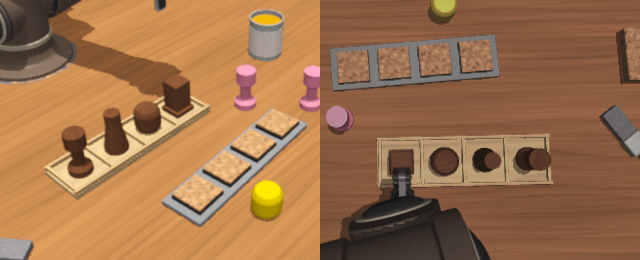

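All four stand upright in the correct bays: square, bun, taper, spool from left to right, with the tops at the expected heights.

```bash
python3 -c "
from rig import robot
print(robot.job_done())"
```

```text
the job is handed in; nothing more can be done
None
```

The job is handed in: all four feet stand upright in the tray in reverse order (square, bun, taper, spool from left to right), and the robot never went near the tin or the look-alikes; the last move ended at about 28 s on the robot's clock.

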